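Set out a re-keying order round the pin tin

TASK

Set out the locksmith's re-keying order round the blue-lidded pin tin, squared up with the tin: the brass lock cylinder goes to the left of the tin and the nickel one to the right, each level with the tin's middle and pointing straight at it, and the red key tag lies behind the brass cylinder, the blue tag behind the nickel one, each centred on its cylinder with its long side parallel to it. Leave a clear gap of about 30 mm between tin and cylinder and between cylinder and tag, and lay the padlock flat on the tin's lid, lengthwise along it and centred, shackle included. Left, right and behind are as seen from the robot (behind is the far side); leave the other things on the bench as they are.

Things in the scene. Friction and masses are not known exactly. Their poses are not given: they have to be found in the camera images.
- pin_tin: closed pin tin, white with a blue lid, 66 x 94 mm, flat top 29.5 mm high; heavy, does not move. Origin: centre of its underside. Its y axis runs along the 94 mm and points roughly towards the robot, its x axis to the robot's left: left of the tin is +x, right -x, behind -y. Turned up to 0.25 rad from square. The key machine to its right has a solid clear hood 0.21 m high: keep clear of it
- brass_cylinder: brass-coloured lock cylinder, 17 wide (x), 60 long (y), 24 mm high, rounded on top, lying on its narrow flat edge. Origin: centre of the underside; z up. 0.2 kg. Either end may point at the tin
- nickel_cylinder: silvery nickel lock cylinder, same shape and axes as the brass one
- red_tag: red plastic key tag, 44 long (x), 24 wide (y), 9 mm thick, lying flat. Origin: centre of the underside; z up. 10 g. Either end may point either way
- blue_tag: blue plastic key tag, same shape and axes as the red one
- padlock: brass padlock lying flat, 71 long (x, with its shackle), 46 wide (y), 20 mm thick. Origin: underside, at the middle of the whole 71 mm length; the solid body spans x = -36 to +4 mm (its middle at x = -16 mm, grip there, across the 46 mm), the thin steel shackle spans the rest on the +x side. z up. 0.22 kg. Its middle (origin) goes on the middle of the lid; the shackle may point either way
- bushing: bystander: turned beige bushing, 28 mm across, 22 mm high; origin at centre of underside
- marker: bystander: white marker with a dark blue cap, 135 mm long (y), 15 mm thick; origin under its middle
- hex_key: bystander: dark hex key, 89 mm long (y), 32 mm over its short arm (x), 9 mm thick; origin under its middle
- tape_measure: bystander: yellow tape measure, 64 x 78 mm, 35 mm high; origin at centre of underside
Mind the look-alikes: they are no part of the job. What is shaped like the red_tag but purple is not meant.

How it is judged (in metres and radians):
At the end, for the whole second after the job is handed in: Cylinder centres 93 mm left/right of the tin's centre, tags 50.5 mm behind their cylinder's centre, padlock's middle on the lid's middle: each +-15 mm along and across (padlock lengthwise +-22 mm), square within 0.25 rad, lying flat, released, at rest; no bystander moved over 30 mm (x of brass_cylinder in the frame of pin_tin between 0.078 and 0.108 m and y of brass_cylinder in the frame of pin_tin between -0.015 and 0.015 m and angle between the y axis of each of brass_cylinder, nickel_cylinder and the x axis of pin_tin, either way round below 0.25 rad and height (world z) of brass_cylinder between -0.006 and 0.006 m and angle between each of brass_cylinder, red_tag, nickel_cylinder, blue_tag, padlock's own z axis and vertical below 0.15 rad and linear speed of each of brass_cylinder, red_tag, nickel_cylinder, blue_tag, padlock below 0.01 m/s and angular speed of each of brass_cylinder, red_tag, nickel_cylinder, blue_tag, padlock below 0.1 rad/s and (x of red_tag in the frame of brass_cylinder between 0.0355 and 0.0655 m or x of red_tag in the frame of brass_cylinder between -0.0655 and -0.0355 m) and y of red_tag in the frame of brass_cylinder between -0.015 and 0.015 m and y of each of red_tag, blue_tag in the frame of pin_tin below -0.02 m and angle between the x axis of red_tag and the y axis of brass_cylinder, either way round below 0.25 rad and height (world z) of red_tag between -0.006 and 0.006 m and x of nickel_cylinder in the frame of pin_tin between -0.108 and -0.078 m and y of nickel_cylinder in the frame of pin_tin between -0.015 and 0.015 m and height (world z) of nickel_cylinder between -0.006 and 0.006 m and (x of blue_tag in the frame of nickel_cylinder between 0.0355 and 0.0655 m or x of blue_tag in the frame of nickel_cylinder between -0.0655 and -0.0355 m) and y of blue_tag in the frame of nickel_cylinder between -0.015 and 0.015 m and angle between the x axis of blue_tag and the y axis of nickel_cylinder, either way round below 0.25 rad and height (world z) of blue_tag between -0.006 and 0.006 m and x of padlock in the frame of pin_tin between -0.015 and 0.015 m and y of padlock in the frame of pin_tin between -0.022 and 0.022 m and angle between the x axis of padlock and the y axis of pin_tin, either way round below 0.25 rad and height (world z) of padlock between 0.0235 and 0.0355 m); the robot touches nothing.
It fails at once if the turned bushing is moved by more than 30 mm (distance of bushing from where it was at the start of the episode above 0.03 m).
It fails at once if the marker is moved by more than 30 mm (distance of marker from where it was at the start of the episode above 0.03 m).
It fails at once if the hex key is moved by more than 30 mm (distance of hex_key from where it was at the start of the episode above 0.03 m).
It fails at once if the tape measure is moved by more than 30 mm (distance of tape_measure from where it was at the start of the episode above 0.03 m).
It also fails if it takes over 131 s, if anything falls off the work surface, if the arm or the gripper's body presses on something with over 40 N, if the wrist force passes 120 N, or if a joint passes its speed limit or range.

ROBOT

A 6-joint arm with a two-finger parallel gripper is mounted at the origin on a cart in front of the work surface, level with it; the furniture and walls round the work are solid. World frame = base frame: x ahead of the robot, y to its left, z up, the work surface at z = 0. Lengths are in mm, angles in rad, forces in N, time in s.
With the tool pointing down it reaches from about 200 to 875 mm from the base axis. Payload 3.4 kg.
Tool frame: the origin (TCP) lies midway between the tips of the shut fingers; the grasp point (between the pads) lies 19 mm behind it; x points along the fingers, y is the direction in which the jaws open and shut, and the axes are right-handed (so a half turn about x gives the same grasp; the last joint's range is limited). The gripper opens to 94 mm and grips with 3 to 60 N. Pads are 16 mm wide; open, the fingers measure 119 mm over their backs; the gripper's body (75 mm by 177 mm) begins 78 mm behind the grasp point.
Start: joints at [1.111, 0.276, 1.505, -0, 1.361, -0.121], TCP at [191.123, 542.344, 205.493] pointing down, gripper open.
Joint ranges: [-2.89, 2.89], [-0.75, 2.08], [0.22, 2.7], [-1.18, 4.32], [0.11, 2.71], [-2.7, 2.7]. Speed limits (rad/s): [2.57, 2.57, 3.14, 3.14, 3.14, 3.14].

INTERFACE

Orientations are given as a unit quaternion [x, y, z, w].
In Python, from cell import env gives the robot as it stands.
- The arm moves only by the tool drive_tool, never from a script. Its argument "targets" is a list of rows, each a list of 3 entries, a list of its own where there are three numbers: the shift along the tool's x, y, z in mm, then the turn, a rotation vector about the tool's x, y, z in degrees, then the closure, from -1 (fully open) to 1 (shut). A call has 1 to 20 rows; each row shifts and turns the commanded pose from where the row before left it, along the tool's axes as they then stand; what a row does not reach is not made up. A row lasts 1/12 s, in which the tool goes at most 41.7 mm and 7.16 degrees, less where a joint would pass 70% of its speed; a pose out of reach is approached as far as the arm can. A call with a gripper value outside its range is refused whole. The fingers move at their own pace and stop on an object; "force" is the grip in N (left out, the last holds). Time passes only in rows, so rows that do not move let the fingers close. It gives the time, the measured TCP pose, the force and the opening at its end, in the units of the state.
- env.get_obs(): the state, without advancing time (a new reading comes with each control period).
- env.read_camera(name): name is "scene" or "top" or "wrist"; returns a dict with "image" (420x560x3 uint8, red, green, blue), "camera_matrix" (3x3 intrinsics, pixels), "R" (3x3) and "t" (3): a world point X has camera coordinates R X + t. Camera axes: x right, y down, z forward; pixel columns grow to the right and rows downward; lengths in mm; the calibration is good to about 2 mm. A picture is of the moment at which its call begins. There is no depth.
- env.job_done(): hands the job in, once; it reports no verdict.
The state is a dict: "time_s": time; "qpos": joint angles; "joint_vel": joint speeds; "effort": joint torques, N m; "tcp_pos": TCP position; "eef_rot": TCP orientation; "ft_force": force on the tool from outside, world axes, zero at the start; "torque": the same for the moment, N m; "grip_width": finger opening in mm.
Only numpy, scipy, OpenCV 4.12 (cv2) and the standard library are available. Lean on these libraries where they do the work, as an engineer would, in place of code of your own. Each camera call takes 0.05 s, during which the arm holds its last target.

## Working session

There is one attempt and no reset: what is moved stays moved. The work goes in short steps, Python scripts to look and compute and a tool call to move; the robot and the scene stay as the last step left them, time stands still between calls to the robot, and variables do not carry over. Pictures are saved under pics/ and viewed, and the job is handed in when it is done.

Besides the shell and the picture viewer there is one more tool, called after "Call:" as name(argument=value, ...) on one line, values as JSON. drive_tool: Moves the arm, as the interface text tells. Its arguments: {"type":"object","properties":{"targets":{"type":"array"},"force":{"type":"number"}},"required":["targets"]}

```bash
ls -la && mkdir -p pics
python3 - <<'E'
from cell import env
import cv2, numpy as np
o=env.get_obs(); print({k:np.round(v,3) for k,v in o.items()})
for n in ("scene","top","wrist"):
    c=env.read_camera(n); cv2.imwrite(f"pics/{n}0.png",c["image"][:,:,::-1])
    print(n,np.round(c["camera_matrix"],1).tolist(),np.round(c["R"],3).tolist(),np.round(c["t"],1).tolist())
    np.savez(f"pics/{n}0.npz",**c)
E
```

```text
total 12
drwxr-xr-x  3 agent agent 4096 Dec  6 12:21 .
drwxr-xr-x 23 root  root  4096 Dec  6 12:21 ..
drwxr-xr-x  2 agent agent 4096 Dec  6 12:21 pics
{'time_s': np.float64(0.0), 'qpos': array([ 1.111,  0.277,  1.506, -0.   ,  1.361, -0.121]), 'joint_vel': array([-0.   , -0.002,  0.003,  0.   ,  0.001,  0.001]), 'effort': array([-2.0000e-03, -4.0458e+01, -2.3723e+01,  7.0000e-02,  3.4000e-02,
       -0.0000e+00]), 'tcp_pos': array([190.845, 541.805, 204.599]), 'eef_rot': array([ 0.119,  0.697, -0.12 ,  0.697]), 'ft_force': array([-0.604, -0.042, -0.715]), 'torque': array([ 0.042,  0.002, -0.029]), 'grip_width': np.float64(93.949)}
scene [[415.2, 0.0, 273.9], [0.0, 415.2, 208.8], [0.0, 0.0, 1.0]] [[-0.6, -0.8, 0.025], [-0.403, 0.275, -0.873], [0.691, -0.533, -0.487]] [287.7, 294.1, 625.8]
top [[508.4, 0.0, 282.3], [0.0, 508.4, 209.2], [0.0, 0.0, 1.0]] [[0.002, -1.0, 0.004], [-0.988, -0.003, -0.155], [0.155, -0.004, -0.988]] [-77.0, 574.2, 1256.8]
wrist [[295.1, 0.0, 281.5], [0.0, 295.1, 209.4], [0.0, 0.0, 1.0]] [[0.332, 0.943, -0.001], [0.905, -0.318, 0.282], [0.266, -0.095, -0.959]] [-574.9, -29.9, 393.1]
```

View pics/top0.png

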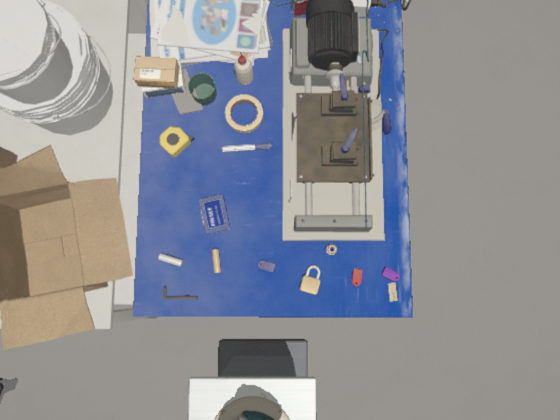

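View pics/scene0.png

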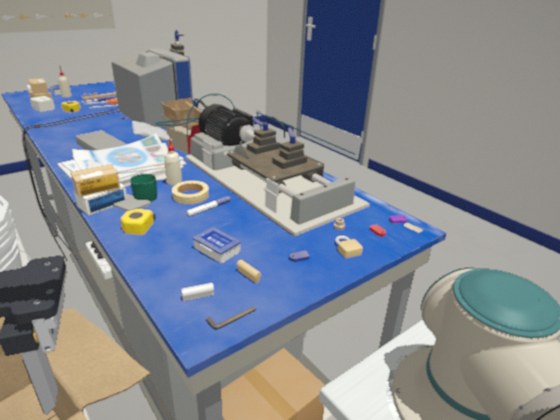

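View pics/wrist0.png

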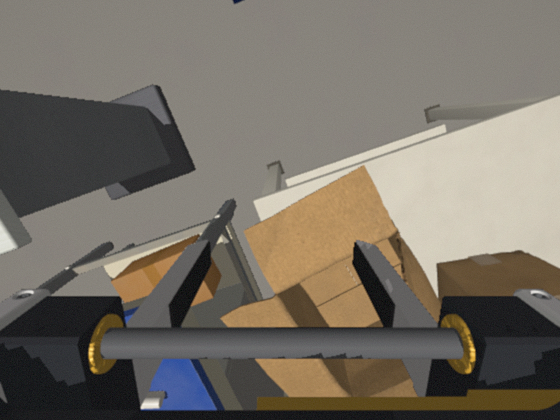

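Run:
```python
import cv2
t=cv2.imread("pics/top0.png"); s=cv2.imread("pics/scene0.png")
cv2.imwrite("pics/t_a.png",cv2.resize(t[185:310,135:275],None,fx=5,fy=4.8,interpolation=cv2.INTER_CUBIC)) if 0 else None
cv2.imwrite("pics/t_a.png",cv2.resize(t[190:310,140:290],None,fx=5,fy=5,interpolation=cv2.INTER_CUBIC))
cv2.imwrite("pics/t_b.png",cv2.resize(t[200:320,260:410],None,fx=5,fy=5,interpolation=cv2.INTER_CUBIC))
cv2.imwrite("pics/t_c.png",cv2.resize(t[60:180,135:285],None,fx=5,fy=5,interpolation=cv2.INTER_CUBIC))
cv2.imwrite("pics/s_a.png",cv2.resize(s[190:340,170:440],None,fx=2.9,fy=2.9,interpolation=cv2.INTER_CUBIC))
```

```text
(no output)
```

View pics/t_a.png

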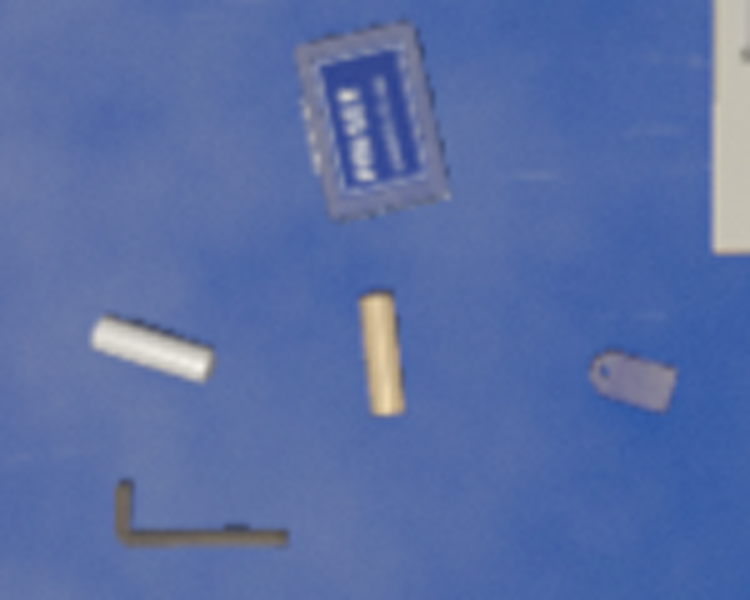

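View pics/t_b.png

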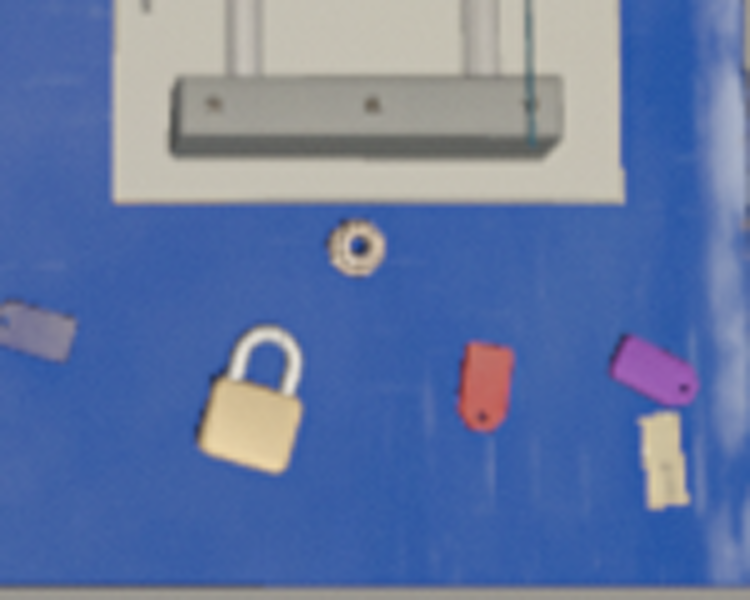

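View pics/s_a.png

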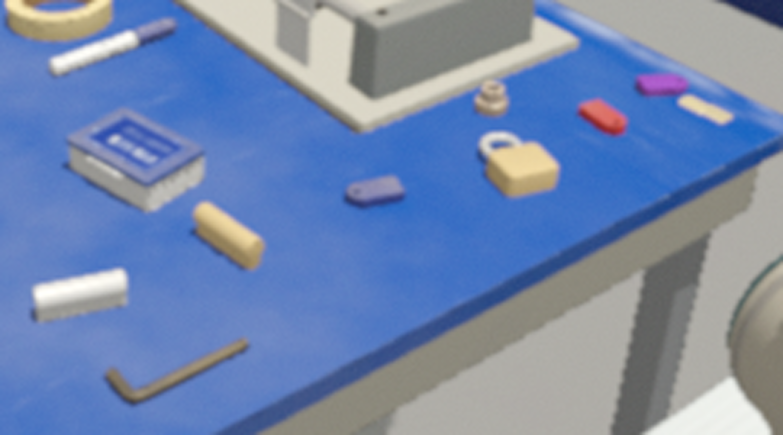

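```bash
cat > h.py <<'E'
import numpy as np, cv2
from scipy.spatial.transform import Rotation as Rn
def unproj(c,px,z):
    K,R,t=c["camera_matrix"],c["R"],c["t"]
    px=np.atleast_2d(px).astype(float)
    d=np.linalg.solve(K,np.c_[px,np.ones(len(px))].T).T@R   # R^T d
    o=-R.T@t
    return o+d*((z-o[2])/d[:,2])[:,None]
def proj(c,X):
    p=(np.atleast_2d(X)@c["R"].T+c["t"])@c["camera_matrix"].T
    return p[:,:2]/p[:,2:]
def crop2px(p,off,s): return np.array(off)+(np.array(p,float)+.5)/s-.5
def box(x,y,a,lx,ly,z0,z1):
    c,s=np.cos(a),np.sin(a)
    P=np.array([[i*lx/2,j*ly/2] for i,j in((1,1),(-1,1),(-1,-1),(1,-1))])
    P=P@np.array([[c,s],[-s,c]])+[x,y]
    return np.r_[np.c_[P,np.full(4,z0)],np.c_[P,np.full(4,z1)]]
E
python3 - <<'E'
from h import *
c=dict(np.load("pics/top0.npz"))
A=lambda p:crop2px(p,(140,190),5); B=lambda p:crop2px(p,(260,200),5)
def show(n,px,z): 
    w=unproj(c,px,z)[:,:2]; print(n,np.round(w,0).tolist(),'mean',np.round(w.mean(0),1)); return w
w=show('tin',A([(297,45),(410,22),(448,197),(333,218)]),29.5)
d=(w[2]+w[3]-w[0]-w[1]); print('  y axis ang',np.arctan2(d[1],d[0]),np.linalg.norm(d)/2)
w=show('nick',A([(100,317),(214,350),(205,382),(92,345)]),14); d=w[1]+w[2]-w[0]-w[3];print('  ang',np.arctan2(d[1],d[0]),np.linalg.norm(d)/2)
w=show('brass',A([(361,294),(392,292),(403,411),(370,414)]),14); d=w[2]+w[3]-w[0]-w[1];print('  ang',np.arctan2(d[1],d[0]),np.linalg.norm(d)/2)
w=show('blue',A([(590,370),(676,369),(665,411),(592,388),(605,350)]),9)
w=show('red',B([(467,343),(514,347),(506,424),(462,418),(484,433)]),9)
w=show('padlock body',B([(215,376),(302,398),(285,473),(200,450)]),20); d=w[0]+w[1]-w[2]-w[3];print('  ang',np.arctan2(d[1],d[0]),np.linalg.norm(d)/2)
show('shackle',B([(268,326)]),10)
show('bush',B([(358,247)]),22)
show('hex',A([(118,480),(118,545),(288,545)]),5)
show('machine base',[(283,30),(283,240),(384,240)],10)
show('machine bar top',[(296,215),(372,215),(295,229),(372,229)],80)
show('table',[(134,317),(411,317)],0)
show('marker',[(222,148),(271,146)],8)
E
```

```text
tin [[604.0, 141.0], [616.0, 82.0], [525.0, 61.0], [514.0, 120.0]] mean [564.7 100.9]
  y axis ang -2.9123303480346294 93.34637073523061
nick [[464.0, 241.0], [447.0, 182.0], [430.0, 186.0], [449.0, 245.0]] mean [447.6 213.3]
  ang -1.8638978120222411 61.79006166681408
brass [[476.0, 107.0], [477.0, 91.0], [416.0, 84.0], [414.0, 100.0]] mean [445.8  95.3]
  ang -3.0356267530375396 61.77655320367532
blue [[437.0, -12.0], [438.0, -57.0], [416.0, -51.0], [428.0, -13.0], [448.0, -20.0]] mean [433.5 -30.6]
red [[426.0, -259.0], [424.0, -283.0], [385.0, -278.0], [388.0, -256.0], [380.0, -267.0]] mean [ 400.5 -268.6]
padlock body [[409.0, -128.0], [397.0, -172.0], [360.0, -163.0], [371.0, -120.0]] mean [ 384.2 -146.1]
  ang -0.21960259618726916 38.54950778769716
shackle [[435.0, -156.0]] mean [ 434.5 -156. ]
bush [[475.0, -202.0]] mean [ 474.6 -201.9]
hex [[381.0, 231.0], [348.0, 229.0], [348.0, 142.0]] mean [358.6 200.7]
machine base [[1085.0, -77.0], [499.0, -78.0], [499.0, -341.0]] mean [ 694.2 -165.2]
machine bar top [[554.0, -110.0], [555.0, -299.0], [519.0, -107.0], [520.0, -298.0]] mean [ 537.1 -203.3]
table [[301.0, 303.0], [302.0, -407.0]] mean [301.5 -51.7]
marker [[746.0, 86.0], [752.0, -45.0]] mean [748.9  20.7]
```

Identification from the top image (px):
- Silvery cylinder at (170,259) is nickel; the white marker with the blue cap at (247,148) isn't.
- Brass-coloured cylinder at (216,261) is brass. The flat beige strip at (393,292) is only a scrap.
- Red tag is at (357,277). The purple one at (391,274) is the decoy.
- Blue tag is at (266,266).
- Padlock is at (311,282) and the bushing at (332,249).

The crops confirm these choices.

```bash
cat >> h.py <<'E'
def pose(o):
    R=Rn.from_quat(o["eef_rot"]); M=R.as_matrix()
    return np.array(o["tcp_pos"]),R,np.arctan2(M[1,1],M[0,1])
def plan(x,y,z,th,n,start=None):
    from cell import env
    p,R,t0=pose(env.get_obs())
    if start: p=np.array(start[:3],float); R=down(start[3])
    T=down(th)
    rel=(R.inv()*T).as_rotvec()
    d=R.inv().apply(np.array([x,y,z])-p)
    S=sum(Rn.from_rotvec(rel*k/n).as_matrix() for k in range(n))
    s=np.linalg.solve(S,d)
    pth=[p]
    Q=R
    for k in range(n):
        pth.append(pth[-1]+Q.apply(s)); Q=Q*Rn.from_rotvec(rel/n)
    pth=np.array(pth)
    print(f"from {np.round(p,1)} th {t0:.3f}; {n} rows of shift {np.round(s,1).tolist()} turn {np.round(np.degrees(rel/n),2).tolist()}  path y[{pth[:,1].min():.0f},{pth[:,1].max():.0f}] x[{pth[:,0].min():.0f},{pth[:,0].max():.0f}]")
def down(th):
    return Rn.from_matrix(np.array([[0,np.cos(th),np.sin(th)],[0,np.sin(th),-np.cos(th)],[-1,0,0]]))
E
python3 - <<'E'
from h import *
plan(447.6,213.3,120,-0.293,16)
E
```

```text
from [190.9 541.9 204.8] th 1.232; 16 rows of shift [5.3, 4.2, 28.5] turn [5.46, 0.0, 0.0]  path y[213,542] x[191,449]
```

Call:
drive_tool(targets=[[[5.3,4.2,28.5],[5.46,0,0],-1],[[5.3,4.2,28.5],[5.46,0,0],-1],[[5.3,4.2,28.5],[5.46,0,0],-1],[[5.3,4.2,28.5],[5.46,0,0],-1],[[5.3,4.2,28.5],[5.46,0,0],-1],[[5.3,4.2,28.5],[5.46,0,0],-1],[[5.3,4.2,28.5],[5.46,0,0],-1],[[5.3,4.2,28.5],[5.46,0,0],-1],[[5.3,4.2,28.5],[5.46,0,0],-1],[[5.3,4.2,28.5],[5.46,0,0],-1],[[5.3,4.2,28.5],[5.46,0,0],-1],[[5.3,4.2,28.5],[5.46,0,0],-1],[[5.3,4.2,28.5],[5.46,0,0],-1],[[5.3,4.2,28.5],[5.46,0,0],-1],[[5.3,4.2,28.5],[5.46,0,0],-1],[[5.3,4.2,28.5],[5.46,0,0],-1],[[0,0,0],[0,0,0],0.1],[[0,0,0],[0,0,0],0.1]], force=20)

```text
time_s: 1.65
tcp_pos: [448.1, 212.2, 120.3]
eef_rot: [-0.568, -0.421, 0.568, -0.421]
ft_force: [-0.6, 0.2, -0.2]
grip_width: 84.4
```

Run:
```python
from h import *
from cell import env
c=env.read_camera("wrist"); cv2.imwrite("pics/w1.png",c["image"][:,:,::-1]); np.savez("pics/w1.npz",**c)
o=env.get_obs(); print(pose(o)[0],pose(o)[2],o["grip_width"],o["ft_force"])
plan(447.6,213.3,3,-0.293,8)
```

```text
[448.58995227 213.28334916 120.71113403] -0.29316500565237386 80.41678103914042 [0.00775506 0.46820264 0.32780704]
from [448.6 213.3 120.7] th -0.293; 8 rows of shift [14.7, -0.1, 0.0] turn [-0.0, -0.01, 0.0]  path y[213,213] x[448,449]
```

View pics/w1.png

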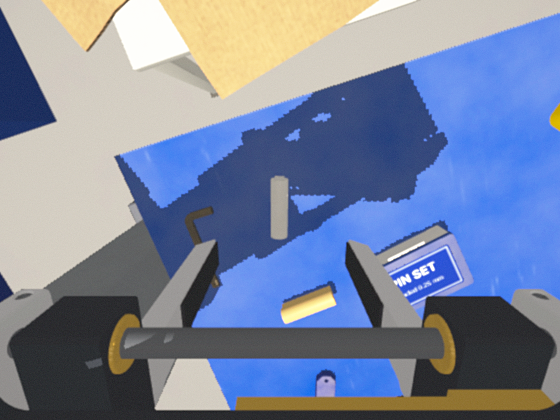

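The wrist view shows the nickel cylinder at (280,208), centred between the jaws and upright in the image. I'll check its position and re-measure the tin from this view.

Run:
```python
from h import *
c=dict(np.load("pics/w1.npz"))
print(np.round(unproj(c,[(279.5,177),(279.5,239),(280,208)],18),1))
print('brass',np.round(unproj(c,[(283,313),(334,294)],14),1))
```

```text
[[455.7 244.1  18. ]
 [436.9 182.5  18. ]
 [447.1 214.1  18. ]]
brass [[414.   94.   14. ]
 [475.  101.1  14. ]]
```

Call:
drive_tool(targets=[[[15,0,0],[0,0,0],0.1],[[15,0,0],[0,0,0],0.1],[[15,0,0],[0,0,0],0.1],[[15,0,0],[0,0,0],0.1],[[15,0,0],[0,0,0],0.1],[[15,0,0],[0,0,0],0.1],[[15,0,0],[0,0,0],0.1],[[12,0,0],[0,0,0],0.1],[[0,0,0],[0,0,0],0.1],[[0,0,0],[0,0,0],0.1]])

```text
time_s: 2.53
tcp_pos: [448.3, 214.4, 3.4]
eef_rot: [-0.567, -0.422, 0.567, -0.422]
ft_force: [-0.4, -0.5, 0.2]
grip_width: 42.7
```

Call:
drive_tool(targets=[[[0,0,0],[0,0,0],1],[[0,0,0],[0,0,0],1],[[0,0,0],[0,0,0],1],[[0,0,0],[0,0,0],1],[[0,0,0],[0,0,0],1],[[0,0,0],[0,0,0],1],[[0,0,0],[0,0,0],1],[[0,0,0],[0,0,0],1],[[-10,0,0],[0,0,0],1],[[-20,0,0],[0,0,0],1],[[-20,0,0],[0,0,0],1],[[-20,0,0],[0,0,0],1],[[-20,0,0],[0,0,0],1]], force=25)

```text
time_s: 3.62
tcp_pos: [448.0, 212.9, 93.9]
eef_rot: [-0.567, -0.422, 0.568, -0.422]
ft_force: [0.1, 0.2, -2.6]
grip_width: 16.5
```

Run:
```python
from h import *
plan(585.8,10.3,93,0.229,14)
```

```text
from [448.  212.9  93.9] th -0.293; 14 rows of shift [0.1, 10.7, 14.1] turn [-2.14, 0.0, 0.0]  path y[10,213] x[448,586]
```

Call:
drive_tool(targets=[[[0,10.7,14.1],[-2.14,0,0],1],[[0,10.7,14.1],[-2.14,0,0],1],[[0,10.7,14.1],[-2.14,0,0],1],[[0,10.7,14.1],[-2.14,0,0],1],[[0,10.7,14.1],[-2.14,0,0],1],[[0,10.7,14.1],[-2.14,0,0],1],[[0,10.7,14.1],[-2.14,0,0],1],[[0,10.7,14.1],[-2.14,0,0],1],[[0,10.7,14.1],[-2.14,0,0],1],[[0,10.7,14.1],[-2.14,0,0],1],[[0,10.7,14.1],[-2.14,0,0],1],[[0,10.7,14.1],[-2.14,0,0],1],[[0,10.7,14.1],[-2.14,0,0],1],[[0,10.7,14.1],[-2.14,0,0],1],[[0,0,0],[0,0,0],1],[[0,0,0],[0,0,0],1]])

```text
time_s: 4.95
tcp_pos: [586.3, 10.5, 92.7]
eef_rot: [0.44, 0.554, -0.44, 0.553]
ft_force: [-0.1, 0.0, -2.2]
grip_width: 16.3
```

Run:
```python
from h import *
from cell import env
c=env.read_camera("wrist"); cv2.imwrite("pics/w2.png",c["image"][:,:,::-1]); np.savez("pics/w2.npz",**c)
plan(585.8,10.3,4,0.229,6)
```

```text
from [585.5  11.1  92.8] th 0.229; 6 rows of shift [14.8, 0.0, 0.2] turn [-0.0, -0.01, 0.02]  path y[10,11] x[585,586]
```

View pics/w2.png

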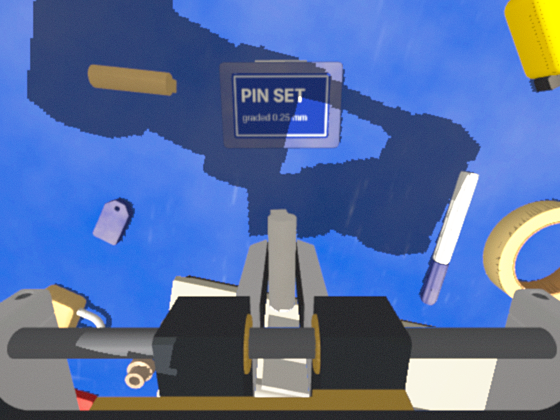

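Run:
```python
from h import *
c=dict(np.load("pics/w2.npz"))
im=cv2.imread("pics/w2.png"); cv2.imwrite("pics/w2c.png",cv2.resize(im[40:170,200:365],None,fx=4.5,fy=4.5,interpolation=cv2.INTER_CUBIC))
```

```text
(no output)
```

View pics/w2c.png

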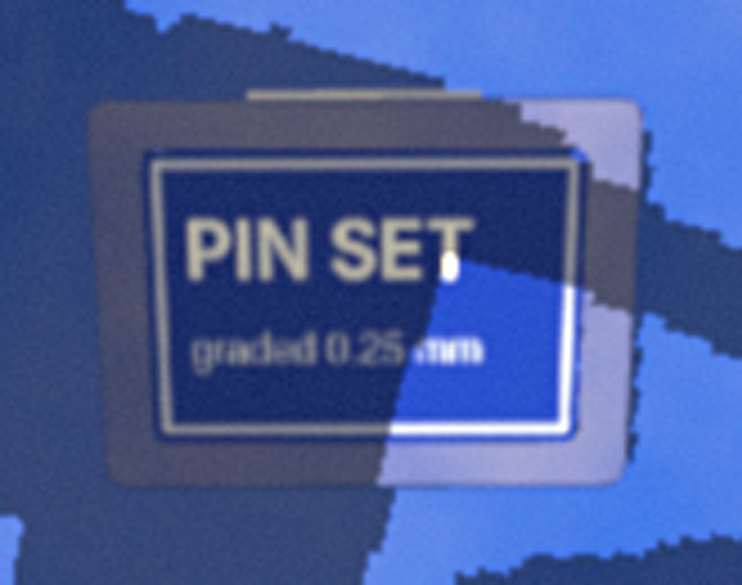

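Call:
drive_tool(targets=[[[15,0,0],[0,0,0],1],[[15,0,0],[0,0,0],1],[[15,0,0],[0,0,0],1],[[15,0,0],[0,0,0],1],[[10,0,0],[0,0,0],1],[[0,0,0],[0,0,0],1]])

```text
time_s: 5.5
tcp_pos: [583.7, 11.9, 21.5]
eef_rot: [0.438, 0.556, -0.44, 0.552]
ft_force: [-1.4, 0.4, -1.1]
grip_width: 16.1
```

Run:
```python
from h import *
c=dict(np.load("pics/w2.npz"))
w=unproj(c,crop2px([(89,100),(641,100),(627,486),(106,486)],(200,40),4.5),29.5)[:,:2]
print(np.round(w,1).tolist(),w.mean(0))
d=(w[0]+w[3]-w[1]-w[2]); print(np.arctan2(d[1],d[0]),np.linalg.norm(d)/2)
d=(w[0]+w[1]-w[2]-w[3]); print(np.arctan2(d[1],d[0])-np.pi/2,np.linalg.norm(d)/2)
plan(585.8,10.3,4,0.229,2)
```

```text
[[512.5, 123.6], [602.1, 144.4], [617.5, 83.2], [526.2, 61.9]] [564.55717815 103.27447563]
-2.9130632361333264 92.85175808442527
0.23217647568955857 63.126415389370884
from [583.7  11.9  21.5] th 0.231; 2 rows of shift [8.7, 0.9, 1.1] turn [0.05, -0.06, 0.15]  path y[10,12] x[584,586]
```

Call:
drive_tool(targets=[[[9,0.5,0],[0,0,0],1],[[8,0.5,0],[0,0,0],1],[[0,0,0],[0,0,0],1],[[0,0,0],[0,0,0],1]])

```text
time_s: 5.83
tcp_pos: [587.4, 11.3, 6.5]
eef_rot: [0.439, 0.554, -0.439, 0.554]
ft_force: [0.1, 0.9, -0.7]
grip_width: 16.5
```

Call:
drive_tool(targets=[[[1.5,-1,0],[0,0,0],1],[[1,0,0],[0,0,0],1],[[0,0,0],[0,0,0],1],[[0,0,0],[0,0,0],1]])

```text
time_s: 6.17
tcp_pos: [586.8, 10.9, 4.4]
eef_rot: [0.439, 0.554, -0.439, 0.554]
ft_force: [0.3, 0.1, -1.3]
grip_width: 16.2
```

Now I'll release it partway, then lift.

Call:
drive_tool(targets=[[[1,0,0],[0,0,0],1],[[0,0,0],[0,0,0],1],[[0,0,0],[0,0,0],0.3],[[0,0,0],[0,0,0],0.3],[[0,0,0],[0,0,0],0.3],[[0,0,0],[0,0,0],0.3],[[-10,0,0],[0,0,0],0.3],[[-20,0,0],[0,0,0],0.3],[[-25,0,0],[0,0,0],0.3],[[-25,0,0],[0,0,0],0.3],[[-25,0,0],[0,0,0],0.3]])

```text
time_s: 7.08
tcp_pos: [586.5, 11.0, 109.8]
eef_rot: [0.439, 0.554, -0.439, 0.554]
ft_force: [0.5, 0.3, 0.2]
grip_width: 32.7
```

Run:
```python
from h import *
from cell import env
print(env.get_obs()["grip_width"])
plan(445.2,96.6,100,-1.465,16)
plan(431.5,-33,100,-0.261,16)
```

```text
32.67927744399429
from [586.5  11.  109.8] th 0.230; 16 rows of shift [0.6, -11.7, 0.2] turn [6.07, -0.0, -0.0]  path y[6,97] x[445,587]
from [586.5  11.  109.8] th 0.230; 16 rows of shift [0.6, -9.8, 2.8] turn [1.76, -0.0, -0.0]  path y[-33,11] x[431,587]
```

Run:
```python
from h import *
plan(412,-28,110,-0.261,9)
```

```text
from [586.5  11.  109.8] th 0.230; 9 rows of shift [-0.0, -19.6, 4.1] turn [3.13, -0.0, -0.0]  path y[-28,11] x[412,587]
```

Call:
drive_tool(targets=[[[0,-19.6,4.1],[3.13,0,0],-0.5],[[0,-19.6,4.1],[3.13,0,0],-0.5],[[0,-19.6,4.1],[3.13,0,0],-0.5],[[0,-19.6,4.1],[3.13,0,0],-0.75],[[0,-19.6,4.1],[3.13,0,0],-0.75],[[0,-19.6,4.1],[3.13,0,0],-0.75],[[0,-19.6,4.1],[3.13,0,0],-0.75],[[0,-19.6,4.1],[3.13,0,0],-0.75],[[0,-19.6,4.1],[3.13,0,0],-0.75],[[0,0,0],[0,0,0],-0.75],[[0,0,0],[0,0,0],-0.75]])

```text
time_s: 8.0
tcp_pos: [412.5, -27.7, 108.9]
eef_rot: [0.561, 0.43, -0.56, 0.431]
ft_force: [-0.2, -0.5, -1.0]
grip_width: 82.2
```

Run:
```python
from h import *
from cell import env
for n in("wrist","top"):
    c=env.read_camera(n); cv2.imwrite(f"pics/{n}3.png",c["image"][:,:,::-1]); np.savez(f"pics/{n}3.npz",**c)
plan(412,-28,3,-0.261,7)
```

```text
from [414.2 -27.9 108.9] th -0.261; 7 rows of shift [15.1, -0.3, 0.1] turn [0.0, -0.0, -0.02]  path y[-28,-28] x[412,414]
```

View pics/wrist3.png

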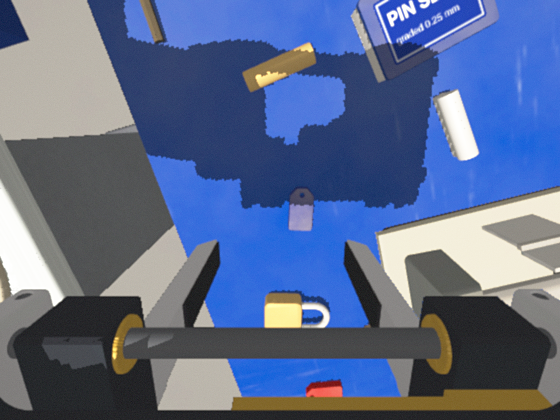

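View pics/top3.png

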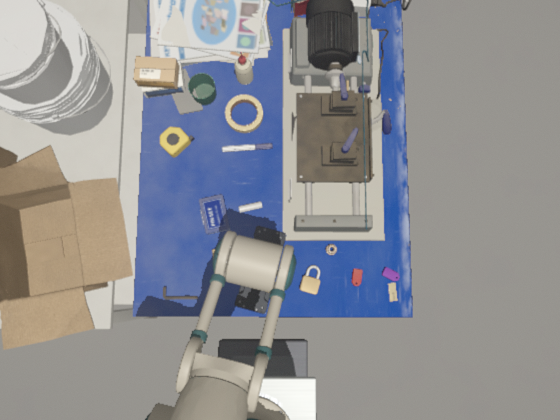

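Nickel now lies to the right of the tin, at top px (251,207). In the wrist view the blue tag's tip is at (302,187) and its square end at (301,231); the machine plate's near corner is at about (378,234).

Run:
```python
from h import *
c=dict(np.load("pics/wrist3.npz"))
w=unproj(c,[(302,187),(301,231)],9); print(np.round(w,1), w.mean(0), np.arctan2(*(w[1]-w[0])[[1,0]]))
print('plate',np.round(unproj(c,[(377,233),(560,190)],10),1))
w=unproj(c,[(449,92),(467,159)],18);print('nickel ends',np.round(w,1),w.mean(0))
c=dict(np.load("pics/top3.npz"))
print('nick top', np.round(unproj(c,[(239.5,209.3),(262.5,204.7)],14),1))
```

```text
[[438.1 -10.2   9. ]
 [426.3 -54.    9. ]] [432.16222637 -32.092529     9.        ] -1.8336522721914075
plate [[499.9 -75.5  10. ]
 [678.8 -77.2  10. ]]
nickel ends [[579.6  40.1  18. ]
 [589.6 -21.7  18. ]] [584.58734694   9.20188248  18.        ]
nick top [[578.6  36.4  14. ]
 [591.  -23.8  14. ]]
```

Call:
drive_tool(targets=[[[15,-0.5,0],[0,0,0],-0.75],[[15,0,0],[0,0,0],-0.75],[[15,0,0],[0,0,0],-0.75],[[15,0,0],[0,0,0],-0.75],[[15,0,0],[0,0,0],-0.75],[[15,0,0],[0,0,0],-0.75],[[10,0,0],[0,0,0],-0.75],[[5,0,0],[0,0,0],-0.75],[[0,0,0],[0,0,0],-0.75],[[0,0,0],[0,0,0],-0.75]])

```text
time_s: 8.93
tcp_pos: [412.9, -27.6, 3.1]
eef_rot: [0.561, 0.431, -0.561, 0.431]
ft_force: [-0.1, 0.1, -0.0]
grip_width: 82.3
```

Call:
drive_tool(targets=[[[0,0,0],[0,0,0],0],[[0,0,0],[0,0,0],0],[[0,0,0],[0,0,0],0.2],[[0,0,0],[0,0,0],0.3],[[0,0,0],[0,0,0],0.4],[[0,0,0],[0,0,0],1],[[0,0,0],[0,0,0],1],[[0,0,0],[0,0,0],1],[[0,0,0],[0,0,0],1],[[0,0,0],[0,0,0],1],[[0,0,0],[0,0,0],1],[[-10,0,0],[0,0,0],1],[[-20,0,0],[0,0,0],1],[[-20,0,0],[0,0,0],1],[[-20,0,0],[0,0,0],1],[[-20,0,0],[0,0,0],1]], force=12)

```text
time_s: 10.27
tcp_pos: [411.5, -27.4, 93.9]
eef_rot: [-0.561, -0.431, 0.561, -0.43]
ft_force: [0.9, 0.1, 0.7]
grip_width: 23.4
```

Run:
```python
from h import *
from cell import env
c=env.read_camera("wrist"); cv2.imwrite("pics/w4.png",c["image"][:,:,::-1]); np.savez("pics/w4.npz",**c)
plan(412,22,93,0.229,4)
plan(634.9,22.9,93,0.229,8,start=(412,22,93,0.229))
```

```text
from [414.4 -28.   97.2] th -0.261; 4 rows of shift [1.0, -1.6, -12.5] turn [-7.02, 0.02, -0.09]  path y[-28,22] x[412,416]
from [412.  22.  93.] th -0.261; 8 rows of shift [0.0, 27.2, 6.2] turn [0.0, 0.0, 0.0]  path y[22,23] x[412,635]
```

View pics/w4.png

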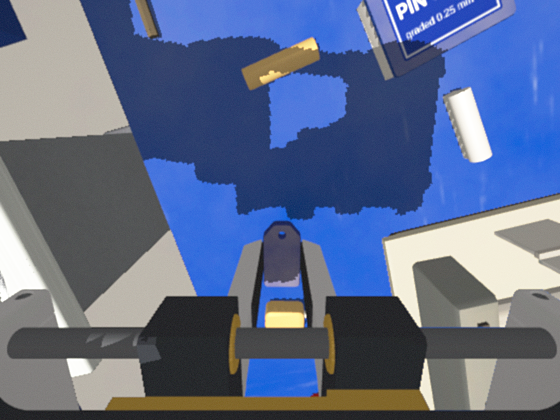

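Run:
```python
from h import *
from cell import env
p,R,th=pose(env.get_obs()); print(p,th)
c=dict(np.load("pics/w4.npz"))
w=unproj(c,[(282,222),(282,285)],p[2]+6); print(np.round(R.inv().apply(w-p),1))
```

```text
[414.35629931 -27.96630501  97.22443729] -0.26133666434371067
[[ -6.   -2.4 -24.8]
 [ -6.   -2.4  18.6]]
```

Call:
drive_tool(targets=[[[0,-1.6,-12.5],[-7,0,0],1],[[0,-1.6,-12.5],[-7,0,0],1],[[0,-1.6,-12.5],[-7,0,0],1],[[0,-1.6,-12.5],[-7,0,0],1],[[0,0,0],[0,0,0],1],[[0,26,6.2],[0,0,0],1],[[0,26,6.2],[0,0,0],1],[[0,26,6.2],[0,0,0],1],[[0,26,6.2],[0,0,0],1],[[0,26,6.2],[0,0,0],1],[[0,26,6.2],[0,0,0],1],[[0,26,6.2],[0,0,0],1],[[0,26,6.2],[0,0,0],1],[[0,0,0],[0,0,0],1],[[0,0,0],[0,0,0],1]])

```text
time_s: 11.57
tcp_pos: [623.9, 20.2, 92.0]
eef_rot: [0.44, 0.553, -0.441, 0.553]
ft_force: [-0.1, -0.6, 0.4]
grip_width: 23.5
```

Run:
```python
from h import *
plan(634.9,22.5,4,0.229,6)
```

```text
from [623.9  20.2  92. ] th 0.225; 6 rows of shift [14.7, 1.9, 0.0] turn [-0.04, -0.0, 0.01]  path y[20,22] x[624,635]
```

Call:
drive_tool(targets=[[[15,2,1],[0,0,0],1],[[15,2,1],[0,0,0],1],[[15,2,1],[0,0,0],1],[[15,2,1],[0,0,0],1],[[15,2,0.5],[0,0,0],1],[[9,0.5,0],[0,0,0],1],[[3,0,0],[0,0,0],1],[[0,0,0],[0,0,0],1],[[0,0,0],[0,0,0],1]])

```text
time_s: 12.32
tcp_pos: [634.3, 18.8, 6.7]
eef_rot: [0.44, 0.553, -0.44, 0.553]
ft_force: [0.4, 1.6, 1.1]
grip_width: 23.6
```

Call:
drive_tool(targets=[[[2,0,0],[0,0,0],1],[[1,0,0],[0,0,0],1],[[0,0,0],[0,0,0],1],[[0,0,0],[0,0,0],1]])

```text
time_s: 12.65
tcp_pos: [634.7, 18.9, 3.5]
eef_rot: [0.44, 0.553, -0.44, 0.554]
ft_force: [0.4, 0.1, 0.3]
grip_width: 23.3
```

Call:
drive_tool(targets=[[[0,0,0],[0,0,0],0.2],[[0,0,0],[0,0,0],0.2],[[0,0,0],[0,0,0],0.2],[[0,0,0],[0,0,0],0.2],[[-10,0,0],[0,0,0],0.2],[[-20,0,0],[0,0,0],0.2],[[-25,0,0],[0,0,0],0.2],[[-25,0,0],[0,0,0],0.2],[[-25,0,0],[0,0,0],0.2],[[0,0,0],[0,0,0],0.2]])

```text
time_s: 13.48
tcp_pos: [638.3, 18.7, 114.5]
eef_rot: [0.442, 0.55, -0.438, 0.557]
ft_force: [1.0, 0.0, -0.0]
grip_width: 37.9
```

Run:
```python
from h import *
plan(444.8,97,110,-1.465,16)
```

```text
from [638.3  18.7 114.5] th 0.227; 16 rows of shift [0.2, -14.5, 2.7] turn [6.06, -0.02, -0.04]  path y[4,97] x[445,638]
```

Call:
drive_tool(targets=[[[0,-20,-15],[0,0,0],0.2],[[0,-20,-15],[0,0,0],0.2],[[0,-20,-15],[0,0,0],0.2],[[0,-20,-15],[0,0,0],0.2],[[0,-20,-15],[0,0,0],0.2],[[0,-20,-15],[0,0,0],0.2],[[0,0,0],[0,0,0],0.2]])

```text
time_s: 14.07
tcp_pos: [491.4, 81.1, 107.6]
eef_rot: [0.439, 0.556, -0.441, 0.552]
ft_force: [-1.0, -0.3, 0.7]
grip_width: 37.8
```

Run:
```python
from h import *
plan(444.8,97,100,-1.465,14)
```

```text
from [491.4  81.1 107.6] th 0.229; 14 rows of shift [0.6, -3.9, 0.9] turn [6.93, 0.01, 0.03]  path y[77,97] x[445,491]
```

Call:
drive_tool(targets=[[[0.6,-3.9,0.9],[6.93,0,0],0.1],[[0.6,-3.9,0.9],[6.93,0,0],0.1],[[0.6,-3.9,0.9],[6.93,0,0],0.1],[[0.6,-3.9,0.9],[6.93,0,0],0.1],[[0.6,-3.9,0.9],[6.93,0,0],0.1],[[0.6,-3.9,0.9],[6.93,0,0],0.1],[[0.6,-3.9,0.9],[6.93,0,0],0.1],[[0.6,-3.9,0.9],[6.93,0,0],0.1],[[0.6,-3.9,0.9],[6.93,0,0],0.1],[[0.6,-3.9,0.9],[6.93,0,0],0.1],[[0.6,-3.9,0.9],[6.93,0,0],0.1],[[0.6,-3.9,0.9],[6.93,0,0],0.1],[[0.6,-3.9,0.9],[6.93,0,0],0.1],[[0.6,-3.9,0.9],[6.93,0,0],0.1],[[0,0,0],[0,0,0],0.1],[[0,0,0],[0,0,0],0.1]])

```text
time_s: 15.4
tcp_pos: [450.7, 95.6, 99.7]
eef_rot: [0.706, 0.038, -0.706, 0.038]
ft_force: [-0.1, -0.9, -0.2]
grip_width: 42.2
```

Run:
```python
from h import *
from cell import env
c=env.read_camera("wrist"); cv2.imwrite("pics/w5.png",c["image"][:,:,::-1]); np.savez("pics/w5.npz",**c)
plan(444.8,97,3,-1.465,7)
```

```text
from [450.8  95.6  99.7] th -1.463; 7 rows of shift [13.8, -0.3, 0.8] turn [0.02, -0.0, -0.0]  path y[96,97] x[445,451]
```

View pics/w5.png

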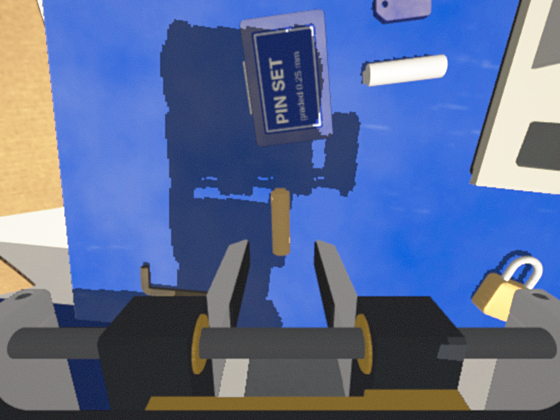

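Brass is between the jaws: far end at (280,188), near end at (281,255), aligned with the jaws. I'll measure that, then descend.

Run:
```python
from h import *
c=dict(np.load("pics/w5.npz"))
w=unproj(c,[(280,188),(281,255)],18); print(np.round(w,1),w.mean(0), np.arctan2(*(w[0]-w[1])[[1,0]]))
plan(w.mean(0)[0],w.mean(0)[1],3,-1.465,7)
```

```text
[[476.4 100.3  18. ]
 [410.6  92.3  18. ]] [443.5338752   96.29530008  18.        ] 0.1219084189090711
from [450.8  95.6  99.7] th -1.463; 7 rows of shift [13.8, -0.2, 1.0] turn [0.02, -0.0, -0.0]  path y[96,96] x[444,451]
```

Call:
drive_tool(targets=[[[14,0,1],[0,0,0],0.1],[[14,0,1],[0,0,0],0.1],[[14,0,1],[0,0,0],0.1],[[14,0,1],[0,0,0],0.1],[[14,0,1],[0,0,0],0.1],[[14,0,1],[0,0,0],0.1],[[12,0,0.5],[0,0,0],0.1],[[0,0,0],[0,0,0],0.1],[[0,0,0],[0,0,0],0.1]], force=25)

```text
time_s: 16.2
tcp_pos: [443.9, 94.8, 3.4]
eef_rot: [-0.706, -0.037, 0.707, -0.037]
ft_force: [-0.9, 0.5, -0.1]
grip_width: 42.4
```

Call:
drive_tool(targets=[[[0,0,0],[0,0,0],1],[[0,0,0],[0,0,0],1],[[0,0,0],[0,0,0],1],[[0,0,0],[0,0,0],1],[[0,0,0],[0,0,0],1],[[0,0,0],[0,0,0],1],[[0,0,0],[0,0,0],1],[[0,0,0],[0,0,0],1],[[-10,0,0],[0,0,0],1],[[-20,0,0],[0,0,0],1],[[-20,0,0],[0,0,0],1],[[-20,0,0],[0,0,0],1],[[-20,0,0],[0,0,0],1],[[0,0,0],[0,0,0],1]], force=25)

```text
time_s: 17.37
tcp_pos: [446.3, 95.2, 96.4]
eef_rot: [0.708, 0.037, -0.704, 0.037]
ft_force: [0.9, 0.1, -1.5]
grip_width: 16.4
```

Run:
```python
from h import *
plan(543.5,192.4,93,0.229,15)
```

```text
from [446.3  95.2  96.4] th -1.466; 15 rows of shift [0.3, 1.1, -10.3] turn [-6.47, -0.02, -0.02]  path y[95,192] x[446,544]
```

Call:
drive_tool(targets=[[[0.2,1.1,-10.3],[-6.47,0,0],1],[[0.2,1.1,-10.3],[-6.47,0,0],1],[[0.2,1.1,-10.3],[-6.47,0,0],1],[[0.2,1.1,-10.3],[-6.47,0,0],1],[[0.2,1.1,-10.3],[-6.47,0,0],1],[[0.2,1.1,-10.3],[-6.47,0,0],1],[[0.2,1.1,-10.3],[-6.47,0,0],1],[[0.2,1.1,-10.3],[-6.47,0,0],1],[[0.2,1.1,-10.3],[-6.47,0,0],1],[[0.2,1.1,-10.3],[-6.47,0,0],1],[[0.2,1.1,-10.3],[-6.47,0,0],1],[[0.2,1.1,-10.3],[-6.47,0,0],1],[[0.2,1.1,-10.3],[-6.47,0,0],1],[[0.2,1.1,-10.3],[-6.47,0,0],1],[[0.2,1.1,-10.3],[-6.47,0,0],1],[[0,0,0],[0,0,0],1],[[0,0,0],[0,0,0],1]])

```text
time_s: 18.78
tcp_pos: [539.8, 192.5, 89.1]
eef_rot: [0.44, 0.554, -0.441, 0.553]
ft_force: [-1.0, 0.2, -1.8]
grip_width: 16.6
```

Run:
```python
from h import *
from cell import env
c=env.read_camera("wrist"); cv2.imwrite("pics/w6.png",c["image"][:,:,::-1]); np.savez("pics/w6.npz",**c)
plan(543.5,192.4,4,0.229,7)
```

```text
from [540.  192.1  89.4] th 0.226; 7 rows of shift [12.2, 0.5, 0.1] turn [-0.03, 0.0, 0.02]  path y[192,192] x[540,544]
```

View pics/w6.png

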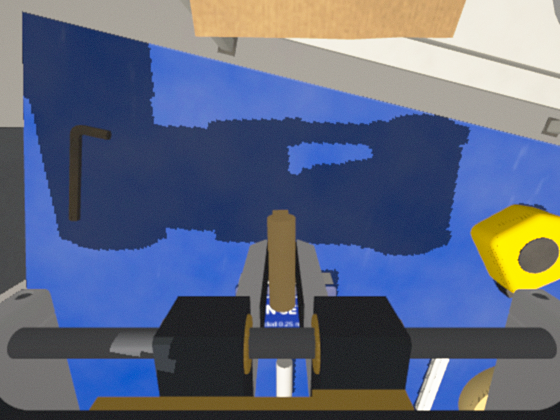

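Brass is held, spanning (282,210) to (283,310), in line with the tin label seen below it. Lowering it now.

Call:
drive_tool(targets=[[[13,0.5,0],[0,0,0],1],[[13,0.5,0],[0,0,0],1],[[13,0.5,0],[0,0,0],1],[[13,0.5,0],[0,0,0],1],[[13,0.5,0],[0,0,0],1],[[12,0.5,0],[0,0,0],1],[[7,0.5,0],[0,0,0],1],[[0,0,0],[0,0,0],1],[[0,0,0],[0,0,0],1]])

```text
time_s: 19.58
tcp_pos: [544.2, 193.0, 6.6]
eef_rot: [0.44, 0.553, -0.44, 0.553]
ft_force: [0.4, 0.3, -1.4]
grip_width: 16.2
```

Call:
drive_tool(targets=[[[2,0,0],[0,0,0],1],[[1,0,0],[0,0,0],1],[[0,0,0],[0,0,0],1],[[0,0,0],[0,0,0],1],[[0,0,0],[0,0,0],0.3],[[0,0,0],[0,0,0],0.3],[[0,0,0],[0,0,0],0.3],[[0,0,0],[0,0,0],0.3],[[-10,0,0],[0,0,0],0.3],[[-20,0,0],[0,0,0],0.3],[[-25,0,0],[0,0,0],0.3],[[-25,0,0],[0,0,0],0.3],[[-25,0,0],[0,0,0],0.3],[[0,0,0],[0,0,0],0.3]])

```text
time_s: 20.75
tcp_pos: [548.0, 194.4, 114.7]
eef_rot: [0.443, 0.551, -0.437, 0.556]
ft_force: [0.4, -0.0, -0.1]
grip_width: 33.0
```

Run:
```python
from h import *
plan(404,110,110,0.229,8)
plan(404,-150,110,-1.66,16,start=None)
```

```text
from [548.  194.4 114.7] th 0.228; 8 rows of shift [0.5, -19.9, 6.2] turn [-0.01, -0.0, -0.08]  path y[110,194] x[404,548]
from [548.  194.4 114.7] th 0.228; 16 rows of shift [0.3, 7.0, 26.3] turn [6.76, -0.04, -0.03]  path y[-150,194] x[404,582]
```

Call:
drive_tool(targets=[[[0,-20,6],[0,0,0],0],[[0,-20,6],[0,0,0],0],[[0,-20,6],[0,0,0],0],[[0,-20,6],[0,0,0],0],[[0,-20,6],[0,0,0],0],[[0,-20,6],[0,0,0],0],[[0,-20,6],[0,0,0],0],[[0,-20,6],[0,0,0],0],[[0,0,0],[3.5,0,0],0],[[0,0,0],[7,0,0],0],[[0,0,0],[7,0,0],0],[[0,0,0],[7,0,0],0],[[0,0,0],[7,0,0],0],[[0,0,0],[7,0,0],0],[[0,0,0],[7,0,0],0],[[0,0,0],[7,0,0],0]])

```text
time_s: 22.08
tcp_pos: [398.9, 110.5, 108.7]
eef_rot: [-0.64, -0.3, 0.64, -0.3]
ft_force: [0.2, 0.0, -0.2]
grip_width: 47.2
```

Run:
```python
from h import *
plan(402,-267,110,-1.66,13)
```

```text
from [398.9 110.5 108.7] th -0.695; 13 rows of shift [-0.1, 27.5, 12.4] turn [4.25, 0.0, 0.0]  path y[-267,111] x[399,447]
```

Call:
drive_tool(targets=[[[0,0,0],[6.9,0,0],-0.2],[[0,0,0],[6.9,0,0],-0.2],[[0,0,0],[6.9,0,0],-0.2],[[0,0,0],[6.9,0,0],-0.2],[[0,0,0],[6.9,0,0],-0.2],[[0,0,0],[6.9,0,0],-0.2],[[0,0,0],[6.9,0,0],-0.2],[[0,0,0],[6.9,0,0],-0.2],[[0,0,0],[0,0,0],-0.2]])

```text
time_s: 22.83
tcp_pos: [398.9, 110.5, 108.7]
eef_rot: [-0.706, 0.029, 0.707, 0.029]
ft_force: [-0.3, 0.6, -1.2]
grip_width: 56.0
```

Run:
```python
from h import *
plan(395,-262,110,-1.66,13)
```

```text
from [398.9 110.5 108.7] th -1.654; 13 rows of shift [-0.1, 28.6, -2.2] turn [0.03, 0.0, 0.0]  path y[-262,111] x[395,399]
```

Call:
drive_tool(targets=[[[0,28.6,-2.2],[0,0,0],-0.2],[[0,28.6,-2.2],[0,0,0],-0.2],[[0,28.6,-2.2],[0,0,0],-0.2],[[0,28.6,-2.2],[0,0,0],-0.2],[[0,28.6,-2.2],[0,0,0],-0.2],[[0,28.6,-2.2],[0,0,0],-0.2],[[0,28.6,-2.2],[0,0,0],-0.2],[[0,28.6,-2.2],[0,0,0],-0.2],[[0,28.6,-2.2],[0,0,0],-0.2],[[0,28.6,-2.2],[0,0,0],-0.2],[[0,28.6,-2.2],[0,0,0],-0.2],[[0,28.6,-2.2],[0,0,0],-0.2],[[0,28.6,-2.2],[0,0,0],-0.2],[[0,0,0],[0,0,0],-0.2],[[0,0,0],[0,0,0],-0.2]])

```text
time_s: 24.08
tcp_pos: [397.4, -263.3, 108.5]
eef_rot: [-0.706, 0.029, 0.707, 0.029]
ft_force: [-0.3, 0.1, 0.2]
grip_width: 56.7
```

Run:
```python
from h import *
from cell import env
c=env.read_camera("wrist"); cv2.imwrite("pics/w7.png",c["image"][:,:,::-1]); np.savez("pics/w7.npz",**c)
c=env.read_camera("top"); cv2.imwrite("pics/t7.png",c["image"][:,:,::-1]); np.savez("pics/t7.npz",**c)
cv2.imwrite("pics/t7c.png",cv2.resize(c["image"][150:290,140:300,::-1],None,fx=4,fy=4,interpolation=cv2.INTER_CUBIC))
print(env.get_obs()["tcp_pos"])
```

```text
[ 397.00897383 -261.21875279  108.38175347]
```

View pics/w7.png

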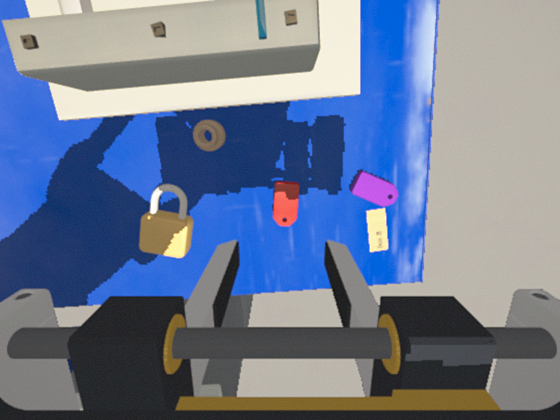

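View pics/t7c.png

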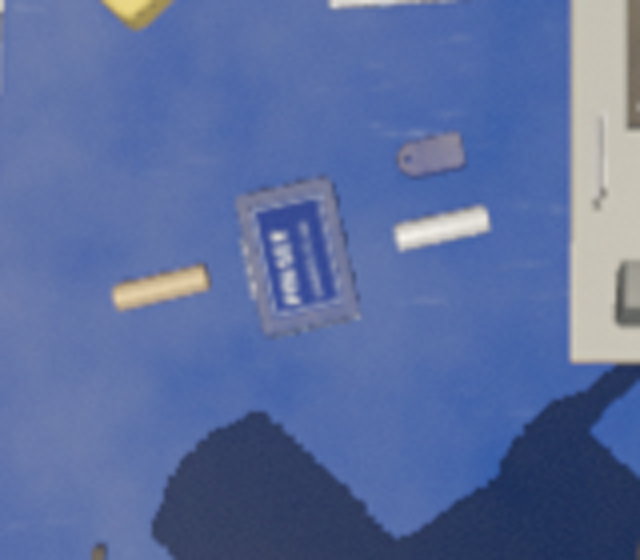

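Top view: brass (161,287), nickel (442,228) and blue tag (432,155) in the crop sit neatly around the tin. In the wrist view the red tag runs from its square end at (287,183) to its tip at (285,227); the purple decoy is at (374,188).

Run:
```python
from h import *
c=dict(np.load("pics/t7.npz")); A=lambda p:crop2px(p,(140,150),4)
tin=unproj(c,A([(236,196),(331,177),(358,316),(266,336)]),29.5)[:,:2]; tc=tin.mean(0); d=tin[2]+tin[3]-tin[0]-tin[1]; a=np.arctan2(d[1],d[0])
print('tin',tc,a)
Y=np.array([np.cos(a),np.sin(a)]);X=np.array([Y[1],-Y[0]])
for n,p,z in(('brass',[(112,288),(205,264),(211,284),(118,310)],14),('nick',[(394,230),(487,206),(491,226),(401,250)],14),('blue',[(398,158),(462,131),(466,169),(398,158)],9)):
    w=unproj(c,A(p),z)[:,:2]; m=w.mean(0); d=w[1]+w[2]-w[0]-w[3]; print(n,np.round(m,1),'in tin',np.round([(m-tc)@X,(m-tc)@Y],1),'ang rel X',np.round(np.arctan2(d@Y,d@X),3))
c=dict(np.load("pics/w7.npz"))
w=unproj(c,[(287,183),(285,227)],9); print(np.round(w,1),w.mean(0), np.arctan2(*(w[0]-w[1])[[1,0]]))
m=w.mean(0); plan(m[0],m[1],3,-1.66,7)
```

```text
tin [564.78312811 100.75799892] -2.9201771957436975
brass [546.6 191.1] in tin [92.1 -2.1] ang rel X -3.093
nick [585.8   7.8] in tin [-95.3  -0.1] ang rel X -3.1
blue [636.2  16.8] in tin [-97.6 -51.3] ang rel X 3.047
[[ 423.8 -270.1    9. ]
 [ 379.2 -264.7    9. ]] [ 401.50456375 -267.38970445    9.        ] -0.12017235813813094
from [ 397.  -261.2  108.4] th -1.651; 7 rows of shift [15.1, 0.8, -0.7] turn [0.08, 0.01, 0.01]  path y[-267,-261] x[397,402]
```

Call:
drive_tool(targets=[[[15,0.8,-0.6],[1,0,0],-0.2],[[15,0.8,-0.6],[1,0,0],-0.2],[[15,0.8,-0.6],[0,0,0],-0.2],[[15,0.8,-0.6],[0,0,0],-0.2],[[15,0.8,-0.6],[0,0,0],-0.2],[[15,0.8,-0.6],[0,0,0],-0.2],[[12,0.8,-0.6],[0,0,0],-0.2],[[3,0,0],[0,0,0],-0.2],[[0,0,0],[0,0,0],-0.2],[[0,0,0],[0,0,0],-0.2]], force=12)

```text
time_s: 25.02
tcp_pos: [401.4, -267.6, 4.1]
eef_rot: [0.706, -0.04, -0.706, -0.041]
ft_force: [-0.2, -0.4, -0.4]
grip_width: 56.3
```

Call:
drive_tool(targets=[[[1,0,0],[0,0,0],0.3],[[0,0,0],[0,0,0],1],[[0,0,0],[0,0,0],1],[[0,0,0],[0,0,0],1],[[0,0,0],[0,0,0],1],[[0,0,0],[0,0,0],1],[[0,0,0],[0,0,0],1],[[0,0,0],[0,0,0],1],[[0,0,0],[0,0,0],1],[[0,0,0],[0,0,0],1],[[-10,0,0],[0,0,0],1],[[-20,0,0],[0,0,0],1],[[-20,0,0],[0,0,0],1],[[-20,0,0],[0,0,0],1],[[-20,0,0],[0,0,0],1],[[-15,0,0],[0,0,0],1],[[0,0,0],[0,0,0],1]])

```text
time_s: 26.43
tcp_pos: [402.9, -269.8, 110.3]
eef_rot: [0.708, -0.042, -0.704, -0.04]
ft_force: [0.5, -0.4, 0.6]
grip_width: 23.2
```

Run:
```python
from h import *
from cell import env
p,R,th=pose(env.get_obs()); print(p,th)
c=env.read_camera("wrist"); cv2.imwrite("pics/w8.png",c["image"][:,:,::-1]); np.savez("pics/w8.npz",**c)
plan(395,110,110,-1.69,13)
```

```text
[ 402.89105925 -269.83023623  110.30884139] -1.6868782777922187
from [ 402.  -269.1  108.7] th -1.687; 13 rows of shift [-0.1, -28.9, 4.0] turn [0.01, -0.01, -0.01]  path y[-269,110] x[395,402]
```

View pics/w8.png

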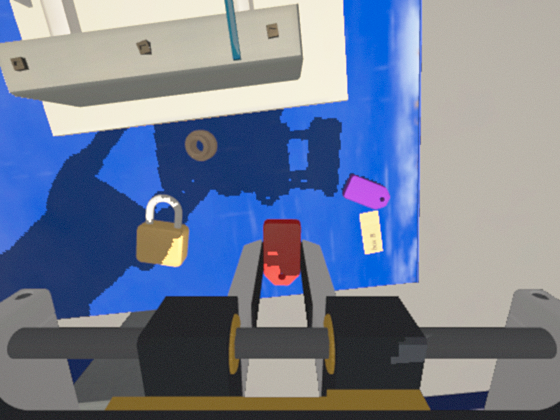

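Call:
drive_tool(targets=[[[0,-28.9,4],[0,0,0],1],[[0,-28.9,4],[0,0,0],1],[[0,-28.9,4],[0,0,0],1],[[0,-28.9,4],[0,0,0],1],[[0,-28.9,4],[0,0,0],1],[[0,-28.9,4],[0,0,0],1],[[0,-28.9,4],[0,0,0],1],[[0,-28.9,4],[0,0,0],1],[[0,-28.9,4],[0,0,0],1],[[0,-28.9,4],[0,0,0],1],[[0,-28.9,4],[0,0,0],1],[[0,-28.9,4],[0,0,0],1],[[0,-28.9,4],[0,0,0],1],[[0,0,0],[0,0,0],1]])

```text
time_s: 27.65
tcp_pos: [391.6, 114.7, 106.3]
eef_rot: [-0.705, 0.039, 0.707, 0.04]
ft_force: [-0.0, -0.3, -1.2]
grip_width: 23.8
```

Run:
```python
from h import *
from cell import env
# brass centre avg and tag target, with tag offset -3 in tool z
b=np.array([545.2,191.5]); Yb=np.array([np.cos(.225),np.sin(.225)])
t=b+50.5*Yb; p,R,th=pose(env.get_obs()); zt=np.array([np.sin(.229),-np.cos(.229)])
g=t+3*zt; print(t,g)
plan(g[0],g[1],95,0.229,17)
```

```text
[594.42710241 202.76687129] [595.10811364 199.84518963]
from [391.6 114.7 106.3] th -1.683; 17 rows of shift [0.6, 5.8, -14.0] turn [-6.44, 0.0, 0.01]  path y[94,200] x[392,595]
```

Call:
drive_tool(targets=[[[0.5,5.8,-14],[-6.44,0,0],1],[[0.5,5.8,-14],[-6.44,0,0],1],[[0.5,5.8,-14],[-6.44,0,0],1],[[0.5,5.8,-14],[-6.44,0,0],1],[[0.5,5.8,-14],[-6.44,0,0],1],[[0.5,5.8,-14],[-6.44,0,0],1],[[0.5,5.8,-14],[-6.44,0,0],1],[[0.5,5.8,-14],[-6.44,0,0],1],[[0.5,5.8,-14],[-6.44,0,0],1],[[0.5,5.8,-14],[-6.44,0,0],1],[[0.5,5.8,-14],[-6.44,0,0],1],[[0.5,5.8,-14],[-6.44,0,0],1],[[0.5,5.8,-14],[-6.44,0,0],1],[[0.5,5.8,-14],[-6.44,0,0],1],[[0.5,5.8,-14],[-6.44,0,0],1],[[0.5,5.8,-14],[-6.44,0,0],1],[[0.5,5.8,-14],[-6.44,0,0],1],[[0,0,0],[0,0,0],1],[[0,0,0],[0,0,0],1]])

```text
time_s: 29.23
tcp_pos: [596.0, 194.0, 97.5]
eef_rot: [0.441, 0.553, -0.443, 0.552]
ft_force: [-0.2, 0.5, -0.8]
grip_width: 23.5
```

Run:
```python
from h import *
plan(595.1,199.8,4,0.229,7)
```

```text
from [596.  194.   97.5] th 0.222; 7 rows of shift [13.4, 0.1, -0.8] turn [-0.06, 0.0, 0.02]  path y[194,200] x[595,596]
```

Call:
drive_tool(targets=[[[14,0,-0.8],[0,0,0],1],[[14,0,-0.8],[0,0,0],1],[[14,0,-0.8],[0,0,0],1],[[14,0,-0.8],[0,0,0],1],[[14,0,-0.8],[0,0,0],1],[[14,0,-0.8],[0,0,0],1],[[6,0,-0.5],[0,0,0],1],[[2,0,0],[0,0,0],1],[[0,0,0],[0,0,0],1],[[0,0,0],[0,0,0],1]])

```text
time_s: 30.07
tcp_pos: [596.0, 199.4, 7.8]
eef_rot: [0.442, 0.552, -0.441, 0.553]
ft_force: [0.2, 0.2, 0.8]
grip_width: 23.1
```

Call:
drive_tool(targets=[[[3,0,0],[0,0,0],1],[[1,0,0],[0,0,0],1],[[0,0,0],[0,0,0],1],[[0,0,0],[0,0,0],1]])

```text
time_s: 30.4
tcp_pos: [595.7, 199.9, 3.5]
eef_rot: [0.441, 0.553, -0.441, 0.553]
ft_force: [0.4, -0.7, -0.0]
grip_width: 23.7
```

Call:
drive_tool(targets=[[[0,0,0],[0,0,0],0.2],[[0,0,0],[0,0,0],0.2],[[0,0,0],[0,0,0],0.2],[[0,0,0],[0,0,0],0.2],[[-10,0,0],[0,0,0],0.2],[[-20,0,0],[0,0,0],0.2],[[-25,0,0],[0,0,0],0.2],[[-25,0,0],[0,0,0],0.2],[[-25,0,0],[0,0,0],0.2],[[0,0,0],[0,0,0],0.2]])

```text
time_s: 31.23
tcp_pos: [599.3, 200.7, 114.6]
eef_rot: [0.444, 0.55, -0.438, 0.555]
ft_force: [0.5, 0.1, 0.4]
grip_width: 37.6
```

Run:
```python
from h import *
plan(390,110,110,-1.79,17)
```

```text
from [599.3 200.7 114.6] th 0.224; 17 rows of shift [0.2, -6.8, 14.5] turn [6.79, -0.04, -0.02]  path y[87,201] x[390,599]
```

Call:
drive_tool(targets=[[[0.2,-6.8,14.5],[6.79,0,0],-0.5],[[0.2,-6.8,14.5],[6.79,0,0],-0.5],[[0.2,-6.8,14.5],[6.79,0,0],-0.5],[[0.2,-6.8,14.5],[6.79,0,0],-0.5],[[0.2,-6.8,14.5],[6.79,0,0],-0.5],[[0.2,-6.8,14.5],[6.79,0,0],-0.5],[[0.2,-6.8,14.5],[6.79,0,0],-0.5],[[0.2,-6.8,14.5],[6.79,0,0],-0.5],[[0.2,-6.8,14.5],[6.79,0,0],-0.5],[[0.2,-6.8,14.5],[6.79,0,0],-0.5],[[0.2,-6.8,14.5],[6.79,0,0],-0.5],[[0.2,-6.8,14.5],[6.79,0,0],-0.5],[[0.2,-6.8,14.5],[6.79,0,0],-0.5],[[0.2,-6.8,14.5],[6.79,0,0],-0.5],[[0.2,-6.8,14.5],[6.79,0,0],-0.5],[[0.2,-6.8,14.5],[6.79,0,0],-0.5],[[0.2,-6.8,14.5],[6.79,0,0],-0.5],[[0,0,0],[0,0,0],-0.5]])

```text
time_s: 32.73
tcp_pos: [382.1, 109.7, 104.4]
eef_rot: [-0.702, 0.078, 0.704, 0.078]
ft_force: [-0.4, 0.2, 0.4]
grip_width: 70.5
```

Run:
```python
from h import *
plan(382,-143,110,-1.79,10)
```

```text
from [382.1 109.7 104.4] th -1.792; 10 rows of shift [-0.6, 24.7, -5.5] turn [-0.01, 0.02, -0.0]  path y[-143,110] x[382,382]
```

Call:
drive_tool(targets=[[[-0.6,24.7,-5.5],[0,0,0],-0.5],[[-0.6,24.7,-5.5],[0,0,0],-0.5],[[-0.6,24.7,-5.5],[0,0,0],-0.5],[[-0.6,24.7,-5.5],[0,0,0],-0.5],[[-0.6,24.7,-5.5],[0,0,0],-0.5],[[-0.6,24.7,-5.5],[0,0,0],-0.5],[[-0.6,24.7,-5.5],[0,0,0],-0.5],[[-0.6,24.7,-5.5],[0,0,0],-0.5],[[-0.6,24.7,-5.5],[0,0,0],-0.5],[[-0.6,24.7,-5.5],[0,0,0],-0.5],[[0,0,0],[0,0,0],-0.5],[[0,0,0],[0,0,0],-0.5]])

```text
time_s: 33.73
tcp_pos: [385.9, -145.4, 110.7]
eef_rot: [0.703, -0.078, -0.703, -0.078]
ft_force: [0.1, -0.6, -0.0]
grip_width: 70.5
```

Run:
```python
from h import *
from cell import env
c=env.read_camera("wrist"); cv2.imwrite("pics/w9.png",c["image"][:,:,::-1]); np.savez("pics/w9.npz",**c)
print(env.get_obs()["tcp_pos"])
```

```text
[ 385.50713763 -144.23328761  110.58438812]
```

View pics/w9.png

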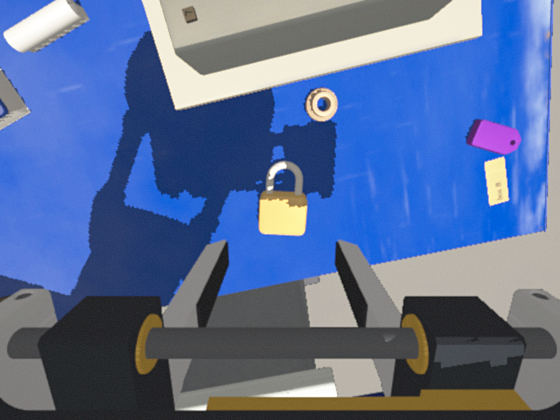

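The padlock body spans (262,193)–(306,190)–(305,234)–(261,237), with the shackle tip at (286,161). The bushing at (322,104) is clear of it.

Run:
```python
from h import *
from cell import env
im=cv2.imread("pics/w9.png"); cv2.imwrite("pics/w9c.png",cv2.resize(im[150:250,235:335],None,fx=6,fy=6,interpolation=cv2.INTER_CUBIC))
c=dict(np.load("pics/w9.npz"))
w=unproj(c,[(262,193),(306,190),(305,234),(261,237)],20); m=w.mean(0); d=w[0]+w[1]-w[2]-w[3]
print(np.round(w,1).tolist(),m,np.arctan2(d[1],d[0]),np.linalg.norm(d)/2)
s=unproj(c,[(286,161)],10); print(s)
plan(m[0],m[1],4,np.arctan2(d[1],d[0])-np.pi/2,8)
```

```text
[[408.7, -131.1, 20.0], [402.5, -172.1, 20.0], [359.4, -162.5, 20.0], [365.7, -119.6, 20.0]] [ 384.08263314 -146.29903125   20.        ] -0.23969570250613592 44.287944036721775
[[ 431.77931007 -159.39264183   10.        ]]
from [ 385.5 -144.2  110.6] th -1.790; 8 rows of shift [13.3, 0.3, 0.1] turn [0.14, 0.0, 0.0]  path y[-146,-144] x[384,386]
```

View pics/w9c.png

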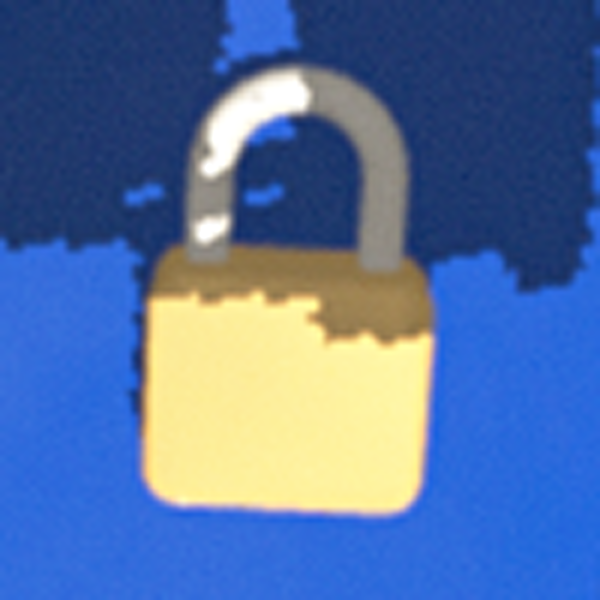

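Run:
```python
from h import *
plan(382,-146.3,4,-1.84,8)
```

```text
from [ 385.5 -144.2  110.6] th -1.790; 8 rows of shift [13.3, 0.4, 0.4] turn [0.36, 0.0, 0.0]  path y[-146,-144] x[382,386]
```

Call:
drive_tool(targets=[[[13.3,0.4,0.4],[1,0,0],-0.5],[[13.3,0.4,0.4],[1,0,0],-0.5],[[13.3,0.4,0.4],[0.8,0,0],-0.5],[[13.3,0.4,0.4],[0,0,0],-0.5],[[13.3,0.4,0.4],[0,0,0],-0.5],[[13.3,0.4,0.4],[0,0,0],-0.5],[[13.3,0.4,0.4],[0,0,0],-0.5],[[13.3,0.4,0.4],[0,0,0],-0.5],[[0,0,0],[0,0,0],-0.5],[[0,0,0],[0,0,0],-0.5]], force=30)

```text
time_s: 34.62
tcp_pos: [381.1, -145.0, 4.1]
eef_rot: [-0.7, 0.094, 0.701, 0.094]
ft_force: [0.4, -0.9, 0.3]
grip_width: 70.7
```

Call:
drive_tool(targets=[[[0,0,0],[0,0,0],0],[[0,0,0],[0,0,0],1],[[0,0,0],[0,0,0],1],[[0,0,0],[0,0,0],1],[[0,0,0],[0,0,0],1],[[0,0,0],[0,0,0],1],[[0,0,0],[0,0,0],1],[[0,0,0],[0,0,0],1]])

```text
time_s: 35.28
tcp_pos: [382.1, -146.3, 5.0]
eef_rot: [0.701, -0.095, -0.7, -0.095]
ft_force: [0.8, 0.9, 6.6]
grip_width: 45.6
```

Call:
drive_tool(targets=[[[-10,0,0],[0,0,0],1],[[-20,0,0],[0,0,0],1],[[-20,0,0],[0,0,0],1],[[-20,0,0],[0,0,0],1],[[-20,0,0],[0,0,0],1],[[-15,0,0],[0,0,0],1],[[0,0,0],[0,0,0],1],[[0,0,0],[0,0,0],1]])

```text
time_s: 35.95
tcp_pos: [381.7, -146.4, 109.5]
eef_rot: [0.701, -0.095, -0.7, -0.095]
ft_force: [0.1, -0.1, -2.5]
grip_width: 45.7
```

Run:
```python
from h import *
from cell import env
c=env.read_camera("wrist"); cv2.imwrite("pics/w10.png",c["image"][:,:,::-1]); np.savez("pics/w10.npz",**c)
plan(382,98,110,-1.84,9)
```

```text
from [ 380.9 -146.   108.7] th -1.840; 9 rows of shift [-0.1, -26.2, 7.1] turn [0.0, 0.01, 0.0]  path y[-146,98] x[381,382]
```

View pics/w10.png

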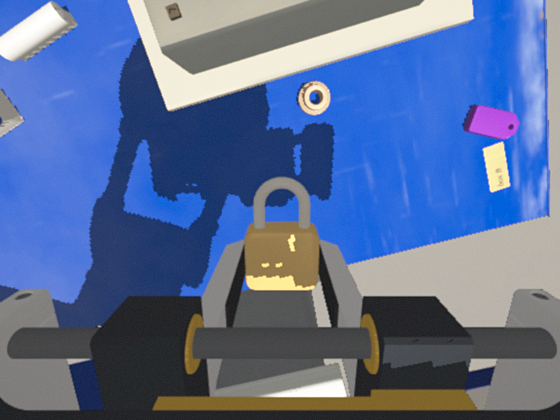

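The padlock is held square in the jaws, with the body at (282,256) and the shackle pointing forward at (281,180). I'll carry it left first, clear of the hood.

Call:
drive_tool(targets=[[[-0.1,-26.2,7.1],[0,0,0],1],[[-0.1,-26.2,7.1],[0,0,0],1],[[-0.1,-26.2,7.1],[0,0,0],1],[[-0.1,-26.2,7.1],[0,0,0],1],[[-0.1,-26.2,7.1],[0,0,0],1],[[-0.1,-26.2,7.1],[0,0,0],1],[[-0.1,-26.2,7.1],[0,0,0],1],[[-0.1,-26.2,7.1],[0,0,0],1],[[-0.1,-26.2,7.1],[0,0,0],1],[[0,0,0],[0,0,0],1]])

```text
time_s: 36.83
tcp_pos: [381.2, 101.7, 108.8]
eef_rot: [-0.7, 0.093, 0.702, 0.094]
ft_force: [-0.2, -1.0, -2.7]
grip_width: 45.6
```

Run:
```python
from h import *
plan(549,98.2,105,-1.342,9)
```

```text
from [381.2 101.7 108.8] th -1.836; 9 rows of shift [0.4, -0.5, -18.8] turn [-3.14, 0.02, 0.01]  path y[89,102] x[381,549]
```

Call:
drive_tool(targets=[[[0.2,-0.5,-18.8],[-3.14,0,0],1],[[0.2,-0.5,-18.8],[-3.14,0,0],1],[[0.2,-0.5,-18.8],[-3.14,0,0],1],[[0.2,-0.5,-18.8],[-3.14,0,0],1],[[0.2,-0.5,-18.8],[-3.14,0,0],1],[[0.2,-0.5,-18.8],[-3.14,0,0],1],[[0.2,-0.5,-18.8],[-3.14,0,0],1],[[0.2,-0.5,-18.8],[-3.14,0,0],1],[[0.2,-0.5,-18.8],[-3.14,0,0],1],[[0,0,0],[0,0,0],1],[[0,0,0],[0,0,0],1]])

```text
time_s: 37.75
tcp_pos: [549.4, 93.4, 106.6]
eef_rot: [-0.701, -0.079, 0.704, -0.079]
ft_force: [-1.1, -0.0, -2.1]
grip_width: 45.6
```

Run:
```python
from h import *
from cell import env
c=env.read_camera("wrist"); cv2.imwrite("pics/w11.png",c["image"][:,:,::-1]); np.savez("pics/w11.npz",**c)
plan(549,98.2,45,-1.342,5)
```

```text
from [548.3  93.5 106.8] th -1.348; 5 rows of shift [12.4, -0.9, -0.4] turn [-0.06, 0.05, 0.01]  path y[94,98] x[548,549]
```

View pics/w11.png

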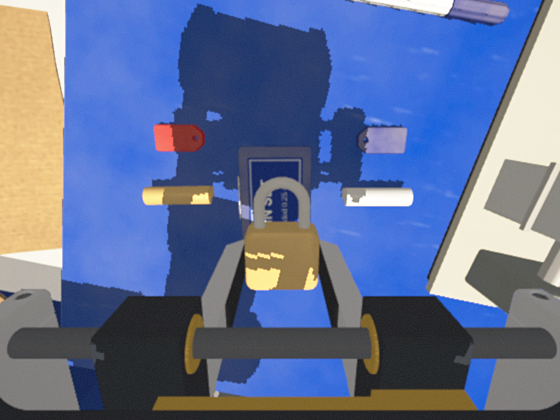

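Everything is square around the tin: red (180,138), brass (178,195), blue (384,140), nickel (377,196). Lowering the padlock onto the lid.

Call:
drive_tool(targets=[[[12,-1,-0.4],[0,0,0],1],[[12,-1,-0.4],[0,0,0],1],[[12,-1,-0.4],[0,0,0],1],[[12,-0.8,-0.4],[0,0,0],1],[[12,-0.8,-0.4],[0,0,0],1],[[5,0,0],[0,0,0],1],[[0,0,0],[0,0,0],1],[[0,0,0],[0,0,0],1]])

```text
time_s: 38.47
tcp_pos: [550.2, 98.9, 43.5]
eef_rot: [-0.702, -0.079, 0.703, -0.079]
ft_force: [0.2, 0.4, -3.0]
grip_width: 45.5
```

Call:
drive_tool(targets=[[[4,0,0],[0,0,0],1],[[2,0,0],[0,0,0],1],[[1.5,0,0],[0,0,0],1],[[0,0,0],[0,0,0],1],[[0,0,0],[0,0,0],1]])

```text
time_s: 38.88
tcp_pos: [551.1, 99.1, 36.1]
eef_rot: [0.703, 0.079, -0.703, 0.079]
ft_force: [-0.7, 1.0, -1.4]
grip_width: 45.7
```

Call:
drive_tool(targets=[[[1,0,0],[0,0,0],1],[[1,0,0],[0,0,0],1],[[0,0,0],[0,0,0],1],[[0,0,0],[0,0,0],1]])

```text
time_s: 39.22
tcp_pos: [551.3, 99.2, 34.4]
eef_rot: [0.703, 0.079, -0.702, 0.079]
ft_force: [-1.0, 0.6, 1.4]
grip_width: 45.6
```

Call:
drive_tool(targets=[[[0,0,0],[0,0,0],-0.25],[[0,0,0],[0,0,0],-0.25],[[0,0,0],[0,0,0],-0.25],[[0,0,0],[0,0,0],-0.25],[[-10,0,0],[0,0,0],-0.25],[[-20,0,0],[0,0,0],-0.25],[[-20,0,0],[0,0,0],-0.25],[[-20,0,0],[0,0,0],-0.25],[[-20,0,10],[0,0,0],-0.25],[[-10,0,25],[0,0,0],-0.25],[[0,0,25],[0,0,0],-0.25],[[0,0,25],[0,0,0],-0.25],[[0,0,25],[0,0,0],-0.25],[[0,0,25],[0,0,0],-0.25],[[0,0,25],[0,0,0],-0.25],[[0,0,0],[0,0,0],-0.25]])

```text
time_s: 40.55
tcp_pos: [389.6, 63.1, 134.3]
eef_rot: [-0.701, -0.079, 0.704, -0.079]
ft_force: [-0.4, -0.8, 0.1]
grip_width: 58.8
```

Run:
```python
from h import *
from cell import env
c=env.read_camera("wrist"); cv2.imwrite("pics/w12.png",c["image"][:,:,::-1]); np.savez("pics/w12.npz",**c)
c=env.read_camera("top"); cv2.imwrite("pics/t12.png",c["image"][:,:,::-1]); np.savez("pics/t12.npz",**c)
c=env.read_camera("scene"); cv2.imwrite("pics/s12.png",cv2.resize(c["image"][180:340,140:440,::-1],None,fx=2.6,fy=2.6,interpolation=cv2.INTER_CUBIC))
print(env.get_obs()["tcp_pos"])
```

```text
[396.31364145  63.53216909 134.98850962]
```

View pics/w12.png

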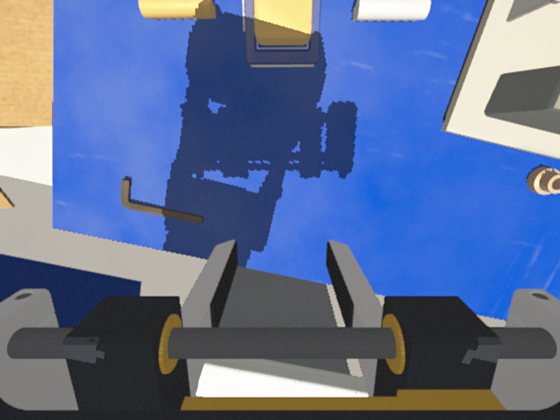

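View pics/t12.png

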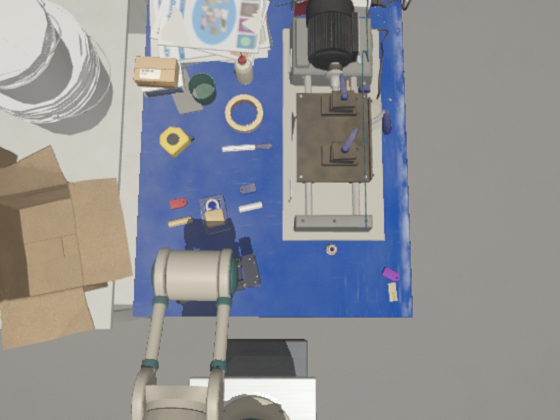

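View pics/s12.png

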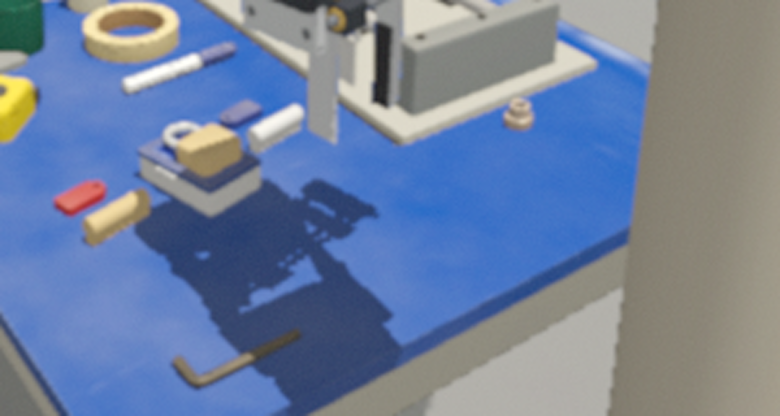

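The padlock is flat on the lid, and the marker, hex key, bushing and tape are where they were. One enlarged crop of the top view for final numbers.

Run:
```python
import cv2
t=cv2.imread("pics/t12.png"); cv2.imwrite("pics/t12c.png",cv2.resize(t[165:250,155:280],None,fx=6,fy=6,interpolation=cv2.INTER_CUBIC))
```

```text
(no output)
```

View pics/t12c.png

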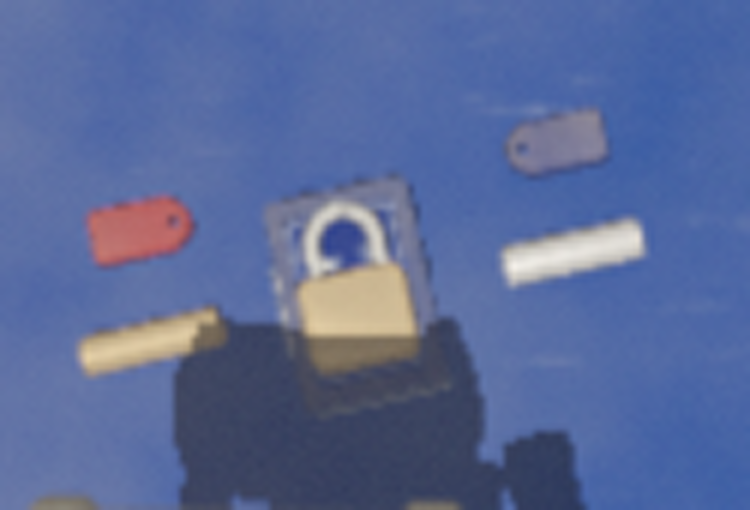

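Run:
```python
from h import *
c=dict(np.load("pics/t12.npz")); A=lambda p:crop2px(p,(155,165),6)
tin=unproj(c,A([(265,205),(407,176),(450,385),(310,415)]),29.5)[:,:2]; tc=tin.mean(0); d=tin[2]+tin[3]-tin[0]-tin[1]; a=np.arctan2(d[1],d[0])
print('tin',tc,a); 
Y=np.array([np.cos(a),np.sin(a)]);X=np.array([Y[1],-Y[0]])
def rel(n,p,z):
    w=unproj(c,A(p),z)[:,:2]; m=w.mean(0); d=w[1]-w[0]; print(n,'in tin',np.round([(m-tc)@X,(m-tc)@Y],1),'ang rel X',np.round(np.arctan2(d@Y,d@X),3),'len',np.linalg.norm(d).round(1))
rel('brass',[(82,357),(222,325)],14)
rel('nick',[(505,269),(643,238)],14)
rel('red',[(91,239),(195,223)],9)
rel('blue',[(506,148),(606,134)],9)
w=np.r_[unproj(c,A([(345,202)]),40),unproj(c,A([(362,368)]),49.5)][:,:2]; m=w.mean(0); d=w[0]-w[1]
print('padlock',np.round([(m-tc)@X,(m-tc)@Y],1),'len',np.linalg.norm(d),'ang rel Y',np.arctan2(d@X,d@Y))
```

```text
tin [564.51285745 100.26832283] -2.9148381609543366
brass in tin [92.9 -2.6] ang rel X -3.137 len 62.0
nick in tin [-94.3   0.5] ang rel X -3.141 len 61.7
red in tin [ 88.2 -52.2] ang rel X 3.073 len 46.0
blue in tin [-97.1 -51.3] ang rel X 3.06 len 44.5
padlock [-0.5 -2.1] len 73.65003489715806 ang rel Y -3.053191585629179
```

Run:
```python
from cell import env
o=env.get_obs(); print(o["time_s"],o["ft_force"])
print(env.job_done())
```

```text
40.7 [ 0.39569533 -0.72391525  0.01602759]
the job is handed in; nothing more can be done
None
```

I set out all five pieces round the tin and handed the job in at 40.7 s; the hand-in reports no verdict. The last top-camera measurement puts every piece within tolerance, and no check failed.

Positions are in the tin's frame (x to the left of the tin, negative y behind it).

| Piece | Measured (mm) | Target (mm) | Angle off square (rad) |
|---|---|---|---|
| Brass cylinder | (+92.9, −2.6) | (+93, 0) | about 0 |
| Nickel cylinder | (−94.3, +0.5) | (−93, 0) | about 0 |
| Red tag | (+88.2, −52.2), so 49.6 behind brass and 4.7 off its centre | 50.5 behind brass, centred | about 0.07 |
| Blue tag | (−97.1, −51.3), so 51.8 behind nickel and 2.8 off its centre | 50.5 behind nickel, centred | about 0.08 |
| Padlock | (−0.5, −2.1) on the lid, shackle to the back | (0, 0) | about 0.09 |

- **Measurement error:** the numbers come from points I read off the pictures, good to about 2–3 mm. The wrist and top cameras disagreed by up to about 3 mm on the tin's position.
- **Bystanders:** the marker, hex key, bushing and tape measure look unmoved in the final pictures; I did not measure them again.
- **Blue tag:** I closed the gripper on it about 20 mm off centre to stay clear of the machine's hood, and the closing fingers pulled it in.

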